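# Wind the bench timer past its top mark and set ten minutes

## Robot

A 6-joint arm with a two-finger parallel gripper is mounted at the origin on a cart in front of the work surface, level with it; the furniture and walls round the work are solid. World frame = base frame: x ahead of the robot, y to its left, z up, the work surface at z = 0. Lengths are in m, angles in degrees, forces in N, time in s.
With the tool pointing down it reaches from about 0.375 to 0.9 m from the base axis. Payload 3.1 kg.
Tool frame: the origin (TCP) lies at the very end of the fingers, on their centre line; the grasp point (between the pads) lies bot.grip_point_offset behind it (bot.grip_point_offset is the distance from the TCP to the grasp point, in m); z points along the fingers, y is the line along which they close (so a half turn about z gives the same grasp; the last joint's range is limited). The gripper opens to 87 mm and grips with 3 to 60 N. Pads are 19 mm wide; open, the fingers measure 117 mm over their backs; the gripper's body (75 mm by 190 mm) begins 51 mm behind the grasp point.
Start: joints at [-83.337, 30.224, 82.088, -0, 67.689, -10.227], TCP at [0.182, -0.598, 0.223] pointing down, gripper open.
Joint ranges: [-176.69, 176.69], [-43.24, 126.21], [12.49, 139.97], [-82, 262], [0, 151.66], [-163.58, 163.58]. Speed limits (degrees/s): [159.86, 159.86, 180, 180, 180, 180].

## Interface

Orientations are given as a 3x3 rotation matrix whose columns are the frame's x, y, z axes.
In Python, from rig import bot, viewer, ticket gives the robot as it stands.
- The arm moves only by the tool servo_tool, never from a script. Its argument "targets" is a list of rows, each an object with "offset": the shift along the tool's x, y, z in m, a list of three; "dr": the turn, a rotation vector about the tool's x, y, z in degrees, a list of three. In form: [{"offset": [x, y, z], "dr": [ax, ay, az]}, ...]. A call has 1 to 20 rows; each row is the pose to reach, as a shift and turn from the pose commanded when the call began, along the tool's axes at that moment; what a row does not reach only later rows make up. A row lasts 1/12 s, in which the tool goes at most 41.7 mm and 7.16 degrees, less where a joint would pass 70% of its speed; a pose out of reach is approached as far as the arm can. A call with a gripper value outside its range is refused whole. "gripper" is the gripper command: -1 is fully open, 1 is shut, values between are in proportion, set as the call begins (left out, the last holds). The fingers move at their own pace and stop on an object; the grip force is fixed at half the most. Time passes only in rows, so rows that repeat a pose let the fingers close. It gives the time, the measured TCP pose, the force, the opening and the grip force at its end, in the units of the state.
- bot.read_state(): the state, without advancing time (a new reading comes with each control period).
- viewer.capture(name): name is "side" or "top"; returns a dict with "color" (480x640x3 uint8, red, green, blue), "camera_matrix" (3x3 intrinsics, pixels), "R" (3x3) and "t" (3): a world point X has camera coordinates R X + t. Camera axes: x right, y down, z forward; pixel columns grow to the right and rows downward; lengths in m; the calibration is good to about 2 mm. A picture is of the moment at which its call begins. There is no depth.
- ticket.hand_in(): hands the job in; it is judged then, once.
The state is a dict: "time_s": time; "joint_positions": joint angles; "qvel": joint speeds; "tau": joint torques, N m; "position": TCP position; "tcp_rot": TCP orientation; "force": force on the tool from outside, world axes, zero at the start; "moment": the same for the moment, N m; "opening": opening from 0.0 (shut) to 1.0 (fully open); "grasp_force": force on a finger pad.
Only numpy, scipy, OpenCV 4.12 (cv2) and the standard library are available. Lean on these libraries where they do the work, as an engineer would, in place of code of your own. Each camera call takes 0.05 s, during which the arm holds its last target. There are 200 camera calls.

## Task

The oiled houses need ten minutes before they are wiped. Push the timer's knob down home until it feels firm, keep pushing firmly but gently (under about 20 N) so that the timer stays put on its cork mat while you twist the knob clockwise past the red top mark, then turn it back to the green ten-minute mark and let go. Do not let the timer's body turn round with the knob, slide about, lift or tip, and leave the other things alone.

Things in the scene. Friction and masses are not known exactly. Their poses are not given: they have to be found in the camera images.
- mat: Round cork mat, 132 mm across, 4 mm thick, fixed to the table. Origin: centre of its underside. The timer's feet hold on it only by the weight on them: twisted without a steady push down of about 8 N on the knob, the whole timer turns round with it and the knob does not turn in it; 10 to 16 N holds it, over 20 N is too hard.
- timer: Wind-up bench timer, loose on the mat (0.27 kg with knob): white round drum 92 mm across, top face 38 mm above its underside, four rubber feet 37 mm from its axis. Origin: centre of its underside, z up. Minute marks 0 to 25 lie round the top, clockwise from above, 0.1 rad apart: blue 0, green 10, red 25 (top mark), longer marks every 5. Zero mark at +1.25 rad (anticlockwise) from the x axis.
- timer_rim (a point): A point on the rim of the timer's drum, in the drum's frame at 45 mm along its -x, 20 mm above its foot; shows whether the body was slid or twisted. Axes as timer.
- knob_grip (a point): Middle of the grey grip bar, on the turning axis. Bar 50 mm long (x), 16 wide (y), 31 high: 15 mm above this point and 15 below, down to a disc 52 mm across. x axis: along the bar to its orange end; z up. The stem slides with 1.5 N rub: the knob starts 69 to 77 mm above the table, by chance, and must first be pushed home (68), where it turns firm: 0.5 mm more per 10 N. It then stays down.
- timer_knob (a joint): Knob angle, rad: 0 at the blue mark, grows clockwise as seen from above by 0.1 per minute; 1.0 at the green mark, 2.5 at the red top mark, hard stop at 2.75. It turns stiffly (friction about 0.19 N m) and stays where it is left. Pointer direction in the timer's frame = 1.25 - value.
- oiled_a: Bystander: small oiled wooden house, 58x56x125 mm, upright; origin at its underside.
- jar_pale: Bystander: pale turned wooden jar, 47 mm across, 73 mm high; origin at its underside.
- jar_oiled: Bystander: oiled turned wooden jar, 47 mm across, 73 mm high; origin at its underside.
- sander: Bystander: cork sanding block, 39x65x28 mm; origin at its underside.
- fob: Bystander: small wooden key fob, 20x50x8 mm; origin at its underside.
- tape: Bystander: roll of masking tape lying flat, 104 mm across, 25 mm high; origin at its underside.
Not all that is in view belongs to the job. There is more than one size of the timer; the job needs the smaller.

How it is judged (in metres and radians):
On the way:
1. with the knob pushed home, it has been turned clockwise past the red top mark (joint above 2.53) (value of joint timer_knob above 2.53 rad and z of knob_grip in the frame of timer below 0.0655 m), for 0.1 s.
At the end, for the whole second after the job is handed in: the knob points to the green ten-minute mark (joint 1.00 +/- 0.06 rad, about half a minute), the timer stands upright (within 0.06 rad) and still on the cork mat, its centre within 35 mm of the mat's centre (value of joint timer_knob between 0.94 and 1.06 rad and angle between timer's own z axis and vertical below 0.06 rad and horizontal distance between timer and mat below 0.035 m and linear speed of timer below 0.02 m/s); the robot touches nothing.
It fails at once if the timer is pressed onto its mat with more than 25 N (contact force between timer and mat above 25 N).
It fails at once if the timer's body is twisted round, slid or lifted: a point on its rim moves more than 30 mm from its start (distance of timer_rim from where it was at the start of the episode above 0.03 m).
It fails at once if the timer is tipped by more than 0.3 rad (angle between timer's own z axis and vertical above 0.3 rad).
It fails at once if another thing is moved by more than 20 mm (distance of any of oiled_a, jar_pale, fob, sander, jar_oiled, tape from where it was at the start of the episode above 0.02 m).
It also fails if it takes over 67 s, if anything falls off the work surface, if the arm or the gripper's body presses on something with over 40 N, if the wrist force passes 120 N, or if a joint passes its speed limit or range.

## Working session

There is one attempt and no reset: what is moved stays moved. The work goes in short steps, Python scripts to look and compute and a tool call to move; the robot and the scene stay as the last step left them, time stands still between calls to the robot, and variables do not carry over. Pictures are saved under pics/ and viewed, at most 10 in all, crops included, and the job is handed in when it is done.

Besides the shell and the picture viewer there is one more tool, called after ">>>" as name(argument=value, ...), one argument or row to a line, values as JSON. servo_tool: Moves the arm, as the interface text tells. Its arguments: {"type":"object","properties":{"targets":{"type":"array"},"gripper":{"type":"number"}},"required":["targets"]}

```bash
mkdir -p pics; ls
python3 - <<'E'
from rig import bot,viewer
import cv2
for n in("top","side"):
    c=viewer.capture(n); cv2.imwrite(f"pics/{n}0.png",c["color"][:,:,::-1]); print(n,c["camera_matrix"].tolist(),c["R"].round(4).tolist(),c["t"].round(4).tolist())
s=bot.read_state(); print(s, bot.grip_point_offset)
E
```

```text
pics
top [[436.5297833529827, 0.0, 319.48444040445384], [0.0, 436.5297833529827, 238.38658070845673], [0.0, 0.0, 1.0]] [[0.0259, -0.9997, -0.005], [-0.9934, -0.0251, -0.1121], [0.1119, 0.0079, -0.9937]] [0.1276, 0.5507, 1.0749]
side [[459.9190821201046, 0.0, 320.0376802975262], [0.0, 459.9190821201046, 236.4881768046379], [0.0, 0.0, 1.0]] [[-0.9898, -0.1427, 0.0044], [-0.0864, 0.5742, -0.8141], [0.1136, -0.8062, -0.5807]] [0.5412, 0.0408, 1.5376]
{'time_s': 0.1, 'joint_positions': array([-8.33384919e+01,  3.02738825e+01,  8.21498842e+01, -1.51150609e-03,
        6.76883635e+01, -1.02267690e+01]), 'qvel': array([-0.08968107, -0.07968316, -0.10885285, -0.05782137,  0.07298285,
       -0.0438649 ]), 'tau': array([-6.32397459e-04, -4.40987277e+01, -1.77149963e+01,  6.35157642e-02,
        5.33934846e-02, -5.03965202e-05]), 'position': array([ 0.18151481, -0.59736844,  0.22166221]), 'tcp_rot': array([[ 9.56870167e-01,  2.90515784e-01, -2.51264535e-04],
       [ 2.90515712e-01, -9.56868253e-01,  1.94099767e-03],
       [ 3.23463402e-04, -1.93027906e-03, -9.99998085e-01]]), 'force': array([ 0.11581896, -0.72855404,  0.81347817]), 'moment': array([-0.03798234,  0.0190569 ,  0.00360313]), 'grasp_force': 0.0, 'opening': 0.9977131032986627} 0.0187
```

View pics/top0.png

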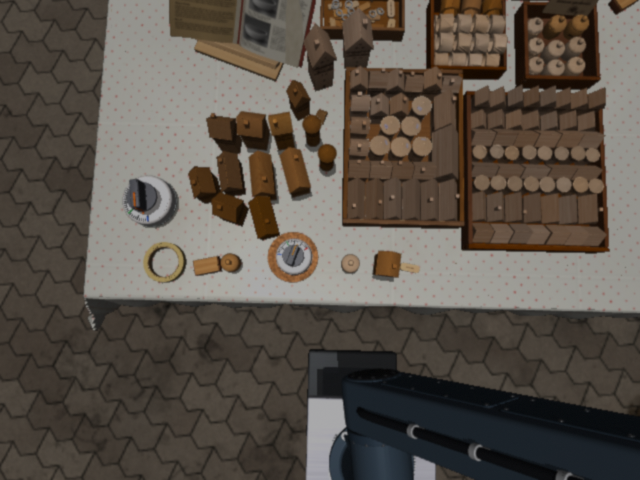

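View pics/side0.png

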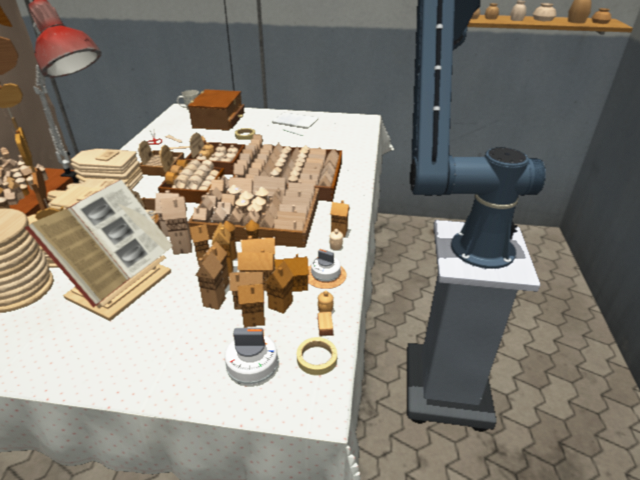

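The smaller timer stands on its mat at about (293,256) in top and (325,268) in side. I'll enlarge both.

```bash
cat > h.py <<'E'
import numpy as np
def ray(c,u,v,z):
    K,R,t=c["camera_matrix"],np.array(c["R"]),np.array(c["t"])
    d=R.T@np.linalg.inv(K)@[u,v,1]; o=-R.T@t
    return o+d*(z-o[2])/d[2]
def proj(c,X):
    p=c["camera_matrix"]@(np.array(c["R"])@X+c["t"]); return p[:2]/p[2]
E
python3 - <<'E'
from rig import bot,viewer
import cv2,numpy as np
from h import *
c=viewer.capture("top");a=c["color"][226:286,260:325,::-1]
d=viewer.capture("side");b=d["color"][240:290,300:355,::-1]
f=lambda x,k:cv2.resize(x,None,fx=k,fy=k,interpolation=cv2.INTER_CUBIC)
A=f(a,6);B=f(b,7)
h=max(A.shape[0],B.shape[0]);p=lambda x:cv2.copyMakeBorder(x,0,h-x.shape[0],0,0,0)
cv2.imwrite("pics/z.png",np.hstack([p(A),p(B)]))
# mat (orange) mask centroid by convex hull ellipse
hsv=cv2.cvtColor(c["color"],cv2.COLOR_RGB2HSV)
m=cv2.inRange(hsv,(5,90,60),(18,255,255)); m2=np.zeros_like(m); m2[226:290,262:325]=m[226:290,262:325]
pts=cv2.convexHull(cv2.findNonZero(m2)); e=cv2.fitEllipse(pts); print(e, ray(c,*e[0],0.004))
E
```

```text
((288.05712890625, 252.12185668945312), (49.688602447509766, 65.11114501953125), 135.34434509277344) [0.51248581 0.22223231 0.004     ]
```

View pics/z.png

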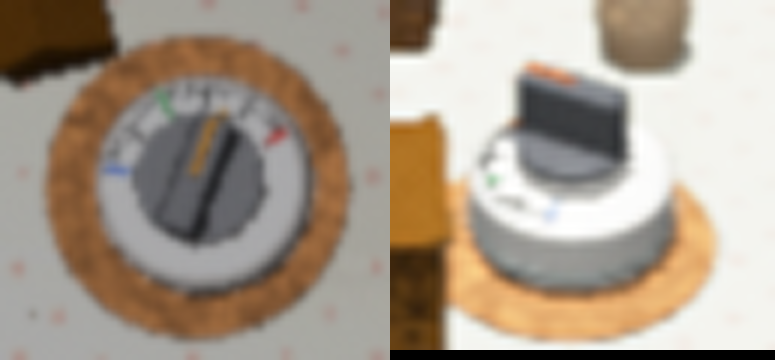

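The crop shows the mat centred near (293,257) in top. The marks in crop pixels are blue (116,170), green (165,103) and red (277,136). The orange bar end points between green and red.

Run:
```python
from rig import bot,viewer
from h import *
from scipy.optimize import least_squares
c=viewer.capture("top");d=viewer.capture("side")
P=lambda x,y,z:ray(c,260+(x+.5)/6-.5,226+(y+.5)/6-.5,z)
print("mat",P(198,187,.004), "matdiam",np.linalg.norm(P(46,187,.004)-P(350,187,.004)))
M=np.array([P(116,170,.042),P(165,103,.042),P(277,136,.042)])[:,:2]
def mod(p): a=p[3]-np.array([0,1,2.5]); return p[:2]+p[2]*np.c_[np.cos(a),np.sin(a)]
r=least_squares(lambda p:(mod(p)-M).ravel(),[.5,.2,.04,1.2]); print("timer c,r,azero",r.x,r.cost,"yaw",r.x[3]-1.25)
print("drum",P(202,179,.042))
for z in(.084,.092):
    e0=P(213,116,z);e1=P(178,223,z);v=e0-e1;print(z,"bar mid",(e0+e1)/2,"len",np.linalg.norm(v),"ang",np.arctan2(v[1],v[0]),"val",r.x[3]-np.arctan2(v[1],v[0]))
Q=lambda x,y,z:ray(d,300+(x-390+.5)/7-.5,240+(y+.5)/7-.5,z)
for z in(.080,.084,.088,.092): print(z,"side bar top mid",Q(572,84,z))
```

```text
mat [0.5007907  0.21012207 0.004     ] matdiam 0.13104188650566911
timer c,r,azero [0.50123377 0.20587172 0.03602773 1.48384499] 4.6852693118738694e-08 yaw 0.23384498555422617
drum [0.50155873 0.20596111 0.042     ]
0.084 bar mid [0.50233728 0.20585685 0.084     ] len 0.0451008430173792 ang -0.28336400644042353 val 1.7672089919946496
0.092 bar mid [0.50173392 0.20529929 0.092     ] len 0.044756069931661834 ang -0.28336400644042314 val 1.7672089919946492
0.08 side bar top mid [0.50186096 0.1972457  0.08      ]
0.084 side bar top mid [0.50120963 0.20244238 0.084     ]
0.088 side bar top mid [0.50055829 0.20763906 0.088     ]
0.092 side bar top mid [0.49990696 0.21283575 0.092     ]
```

>>> servo_tool(
  targets=[
    {"offset": [0.358, -0.254, -0.03], "dr": [0, 0, -70]},
    {"offset": [0.358, -0.254, -0.03], "dr": [0, 0, -70]},
    {"offset": [0.358, -0.254, -0.03], "dr": [0, 0, -70]},
    {"offset": [0.358, -0.254, -0.03], "dr": [0, 0, -70]},
    {"offset": [0.358, -0.254, -0.03], "dr": [0, 0, -70]},
    {"offset": [0.358, -0.254, -0.03], "dr": [0, 0, -70]},
    {"offset": [0.358, -0.254, -0.03], "dr": [0, 0, -70]},
    {"offset": [0.358, -0.254, -0.03], "dr": [0, 0, -70]},
    {"offset": [0.358, -0.254, -0.03], "dr": [0, 0, -70]},
    {"offset": [0.358, -0.254, -0.03], "dr": [0, 0, -70]},
    {"offset": [0.54, -0.676, -0.01], "dr": [0, 0, -147]},
    {"offset": [0.54, -0.676, -0.01], "dr": [0, 0, -147]},
    {"offset": [0.54, -0.676, -0.01], "dr": [0, 0, -147]},
    {"offset": [0.54, -0.676, -0.01], "dr": [0, 0, -147]},
    {"offset": [0.54, -0.676, -0.01], "dr": [0, 0, -147]},
    {"offset": [0.54, -0.676, -0.01], "dr": [0, 0, -147]},
    {"offset": [0.54, -0.676, -0.01], "dr": [0, 0, -147]},
    {"offset": [0.54, -0.676, -0.01], "dr": [0, 0, -147]},
    {"offset": [0.54, -0.676, -0.01], "dr": [0, 0, -147]},
    {"offset": [0.54, -0.676, -0.01], "dr": [0, 0, -147]},
  ],
  gripper=0,
)

```text
time_s: 1.97
position: [0.4932, 0.1452, 0.2351]
tcp_rot: [[-0.933, 0.36, 0.001], [0.36, 0.933, -0.0], [-0.001, 0.0, -1.0]]
force: [1.0, -1.1, 0.0]
opening: 0.5
grasp_force: 0.0
```

>>> servo_tool(
  targets=[
    {"offset": [0, 0, 0], "dr": [0, 0, 0]},
    {"offset": [0, 0, 0], "dr": [0, 0, 0]},
    {"offset": [0, 0, 0], "dr": [0, 0, 0]},
  ],
)

```text
time_s: 2.22
position: [0.493, 0.143, 0.2349]
tcp_rot: [[-0.931, 0.366, -0.0], [0.366, 0.931, -0.001], [0.0, -0.001, -1.0]]
force: [-0.3, -0.3, 0.7]
opening: 0.496
grasp_force: 0.0
```

>>> servo_tool(
  targets=[
    {"offset": [0.015, 0.0615, 0.03], "dr": [0, 0, -5.3]},
    {"offset": [0.015, 0.0615, 0.105], "dr": [0, 0, -5.3]},
    {"offset": [0.015, 0.0615, 0.105], "dr": [0, 0, -5.3]},
    {"offset": [0.015, 0.0615, 0.105], "dr": [0, 0, -5.3]},
    {"offset": [0.015, 0.0615, 0.105], "dr": [0, 0, -5.3]},
    {"offset": [0.015, 0.0615, 0.105], "dr": [0, 0, -5.3]},
    {"offset": [0.015, 0.0615, 0.105], "dr": [0, 0, -5.3]},
  ],
)

```text
time_s: 2.8
position: [0.5036, 0.2047, 0.1321]
tcp_rot: [[-0.96, 0.281, 0.004], [0.281, 0.96, 0.0], [-0.004, 0.001, -1.0]]
force: [0.5, -0.3, 0.1]
opening: 0.499
grasp_force: 0.0
```

Run:
```python
from rig import bot,viewer
import cv2,numpy as np
from h import *
d=viewer.capture("side");b=d["color"][215:305,250:370,::-1]
cv2.imwrite("pics/s1.png",cv2.resize(b,None,fx=6,fy=6,interpolation=cv2.INTER_CUBIC))
s=bot.read_state();print(s["position"],s["force"],s["joint_positions"],proj(d,s["position"]))
```

```text
[0.50364199 0.20491133 0.13237265] [-0.06829961 -0.40662994  0.01349565] [ 1.03675064e+01  3.11881432e+01  9.88624636e+01 -1.72658956e-02
  4.96902025e+01 -6.33357318e+01] [324.82708761 238.92545109]
```

View pics/s1.png

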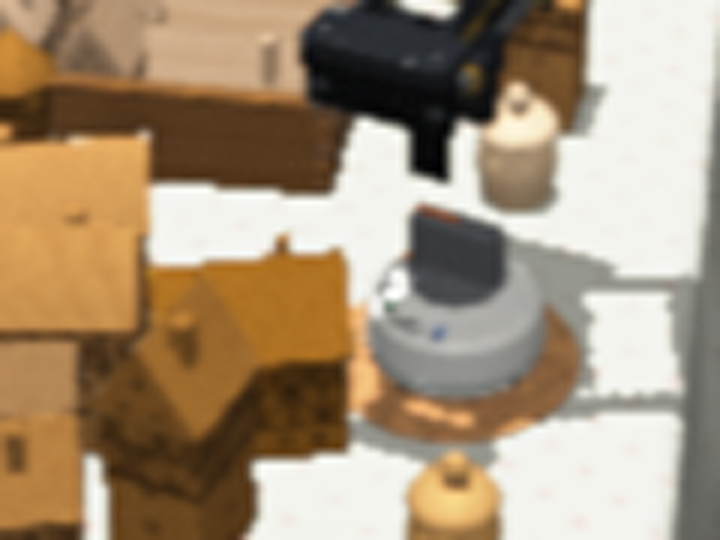

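The gripper hangs straight over the knob. The nearest house has its ridge end at crop (345,255) and its base at (345,455). I'll check its height against the gripper body.

Run:
```python
from rig import bot,viewer
from h import *
c=viewer.capture("top");d=viewer.capture("side")
S=lambda x,y,z:ray(d,250+x/6,215+y/6,z)
print("base",S(345,455,0))
for z in(.06,.08,.1,.12): print(z,"ridge",S(345,255,z),"eave",S(350,360,z),"top near-corner",ray(c,278,236,z), ray(c,274,226,z))
```

```text
base [ 5.42409210e-01  2.91337247e-01 -1.11022302e-16]
0.06 ridge [0.55548483 0.208808   0.06      ] eave [0.53960928 0.28929712 0.06      ] top near-corner [0.54734515 0.24399578 0.06      ] [0.57202341 0.25481658 0.06      ]
0.08 ridge [0.55106181 0.23392199 0.08      ] eave [0.53555389 0.31254725 0.08      ] top near-corner [0.5450297  0.24192059 0.08      ] [0.5692469  0.25253923 0.08      ]
0.1 ridge [0.5466388  0.25903598 0.1       ] eave [0.5314985  0.33579739 0.1       ] top near-corner [0.54271424 0.2398454  0.1       ] [0.56647038 0.25026188 0.1       ]
0.12 ridge [0.54221578 0.28414997 0.12      ] eave [0.52744311 0.35904752 0.12      ] top near-corner [0.54039878 0.23777021 0.12      ] [0.56369387 0.24798453 0.12      ]
```

>>> servo_tool(
  targets=[
    {"offset": [0.0023, 0.0003, 0.02], "dr": [0, 0, 0]},
    {"offset": [0.0023, 0.0003, 0.04], "dr": [0, 0, 0]},
    {"offset": [0.0023, 0.0003, 0.055], "dr": [0, 0, 0]},
    {"offset": [0.0023, 0.0003, 0.065], "dr": [0, 0, 0]},
    {"offset": [0.0023, 0.0003, 0.07], "dr": [0, 0, 0]},
    {"offset": [0.0023, 0.0003, 0.07], "dr": [0, 0, 0]},
    {"offset": [0.0023, 0.0003, 0.07], "dr": [0, 0, 0]},
  ],
)

```text
time_s: 3.53
position: [0.5003, 0.2068, 0.0606]
tcp_rot: [[-0.96, 0.279, 0.001], [0.279, 0.96, 0.0], [-0.001, 0.0, -1.0]]
force: [0.1, 1.2, 0.5]
opening: 0.497
grasp_force: 0.0
```

>>> servo_tool(
  targets=[
    {"offset": [0, 0, 0], "dr": [0, 0, 0]},
    {"offset": [0, 0, 0], "dr": [0, 0, 0]},
    {"offset": [0, 0, 0], "dr": [0, 0, 0]},
    {"offset": [0, 0, 0], "dr": [0, 0, 0]},
    {"offset": [0, 0, 0], "dr": [0, 0, 0]},
    {"offset": [0, 0, 0], "dr": [0, 0, 0]},
  ],
  gripper=1,
)

```text
time_s: 4.03
position: [0.4997, 0.2066, 0.0602]
tcp_rot: [[-0.96, 0.279, 0.0], [0.279, 0.96, -0.0], [-0.0, -0.0, -1.0]]
force: [-1.3, -0.7, 1.1]
opening: 0.184
grasp_force: 30.0
```

>>> servo_tool(
  targets=[
    {"offset": [0, 0, 0.0005], "dr": [0, 0, 0]},
    {"offset": [0, 0, 0.001], "dr": [0, 0, 0]},
    {"offset": [0, 0, 0.0015], "dr": [0, 0, 0]},
    {"offset": [0, 0, 0.002], "dr": [0, 0, 0]},
    {"offset": [0, 0, 0.002], "dr": [0, 0, 0]},
    {"offset": [0, 0, 0.002], "dr": [0, 0, 0]},
  ],
)

```text
time_s: 4.53
position: [0.4997, 0.2067, 0.0579]
tcp_rot: [[-0.96, 0.279, -0.0], [0.279, 0.96, -0.0], [0.0, -0.0, -1.0]]
force: [-0.0, -2.0, 0.2]
opening: 0.179
grasp_force: 30.0
```

>>> servo_tool(
  targets=[
    {"offset": [0, 0, 0.0003], "dr": [0, 0, 0]},
    {"offset": [0, 0, 0.0007], "dr": [0, 0, 0]},
    {"offset": [0, 0, 0.001], "dr": [0, 0, 0]},
    {"offset": [0, 0, 0.001], "dr": [0, 0, 0]},
    {"offset": [0, 0, 0.001], "dr": [0, 0, 0]},
  ],
)

```text
time_s: 4.95
position: [0.4996, 0.2067, 0.0569]
tcp_rot: [[-0.96, 0.279, -0.0], [0.279, 0.96, -0.0], [0.0, -0.0, -1.0]]
force: [-0.0, -1.8, -0.0]
opening: 0.179
grasp_force: 30.0
```

>>> servo_tool(
  targets=[
    {"offset": [0, 0, 0.0003], "dr": [0, 0, 0]},
    {"offset": [0, 0, 0.0007], "dr": [0, 0, 0]},
    {"offset": [0, 0, 0.001], "dr": [0, 0, 0]},
    {"offset": [0, 0, 0.001], "dr": [0, 0, 0]},
    {"offset": [0, 0, 0.001], "dr": [0, 0, 0]},
  ],
)

```text
time_s: 5.37
position: [0.4997, 0.2067, 0.0559]
tcp_rot: [[-0.96, 0.279, -0.0], [0.279, 0.96, -0.0], [0.0, -0.0, -1.0]]
force: [0.5, -1.3, 0.8]
opening: 0.183
grasp_force: 30.0
```

>>> servo_tool(
  targets=[
    {"offset": [0, 0, 0.0003], "dr": [0, 0, 0]},
    {"offset": [0, 0, 0.0007], "dr": [0, 0, 0]},
    {"offset": [0, 0, 0.001], "dr": [0, 0, 0]},
    {"offset": [0, 0, 0.001], "dr": [0, 0, 0]},
    {"offset": [0, 0, 0.001], "dr": [0, 0, 0]},
  ],
)

```text
time_s: 5.78
position: [0.4997, 0.2067, 0.0551]
tcp_rot: [[-0.96, 0.279, 0.0], [0.279, 0.96, -0.0], [-0.0, -0.0, -1.0]]
force: [-0.1, -3.0, 2.7]
opening: 0.18
grasp_force: 30.0
```

>>> servo_tool(
  targets=[
    {"offset": [0, 0, 0.0002], "dr": [0, 0, 0]},
    {"offset": [0, 0, 0.0004], "dr": [0, 0, 0]},
    {"offset": [0, 0, 0.0004], "dr": [0, 0, 0]},
    {"offset": [0, 0, 0.0004], "dr": [0, 0, 0]},
  ],
)

```text
time_s: 6.12
position: [0.4997, 0.2067, 0.0549]
tcp_rot: [[-0.96, 0.279, 0.0], [0.279, 0.96, -0.0], [-0.0, -0.0, -1.0]]
force: [-1.0, -2.1, 4.2]
opening: 0.183
grasp_force: 30.0
```

>>> servo_tool(
  targets=[
    {"offset": [0, 0, 0.0002], "dr": [0, 0, 0]},
    {"offset": [0, 0, 0.0004], "dr": [0, 0, 0]},
    {"offset": [0, 0, 0.0006], "dr": [0, 0, 0]},
    {"offset": [0, 0, 0.0006], "dr": [0, 0, 0]},
    {"offset": [0, 0, 0.0006], "dr": [0, 0, 0]},
  ],
)

```text
time_s: 6.53
position: [0.4997, 0.2067, 0.0547]
tcp_rot: [[-0.96, 0.279, 0.0], [0.279, 0.96, -0.0], [-0.0, 0.0, -1.0]]
force: [-0.8, -2.8, 8.5]
opening: 0.182
grasp_force: 30.0
```

Run:
```python
from rig import bot,viewer
import numpy as np
f=[]
for i in range(6):
    viewer.capture("top");s=bot.read_state();f.append(np.r_[s["force"],s["moment"]])
print(np.mean(f,0),np.std(f,0),s["position"])
```

```text
[-1.43337461e+00 -3.08920226e+00  8.04543992e+00 -4.02815184e-01
  1.25901206e-01  1.56962075e-03] [0.47398537 0.34096848 0.35944305 0.0194695  0.01473165 0.02159669] [0.49971953 0.20670578 0.05469083]
```

>>> servo_tool(
  targets=[
    {"offset": [0, -0.0003, 0.0003], "dr": [0, 0, 0]},
    {"offset": [0, -0.0005, 0.0006], "dr": [0, 0, 0]},
    {"offset": [0, -0.0005, 0.0007], "dr": [0, 0, 0]},
    {"offset": [0, -0.0005, 0.0007], "dr": [0, 0, 0]},
  ],
)

```text
time_s: 7.17
position: [0.4997, 0.2066, 0.0545]
tcp_rot: [[-0.96, 0.279, 0.001], [0.279, 0.96, 0.001], [-0.001, 0.001, -1.0]]
force: [-1.9, -1.8, 10.9]
opening: 0.179
grasp_force: 30.0
```

>>> servo_tool(
  targets=[
    {"offset": [0, 0, 0.0003], "dr": [0, 0, 2]},
    {"offset": [0, 0, 0.0003], "dr": [0, 0, 4]},
    {"offset": [0, 0, 0.0003], "dr": [0, 0, 6]},
    {"offset": [0, 0, 0.0003], "dr": [0, 0, 8]},
    {"offset": [0, 0, 0.0003], "dr": [0, 0, 10]},
    {"offset": [0, 0, 0.0003], "dr": [0, 0, 10]},
  ],
)

```text
time_s: 7.67
position: [0.4999, 0.2069, 0.0544]
tcp_rot: [[-0.897, 0.442, 0.002], [0.442, 0.897, 0.001], [-0.001, 0.001, -1.0]]
force: [-2.5, -1.0, 13.3]
opening: 0.185
grasp_force: 30.0
```

```bash
cat > f.py <<'E'
from rig import bot,viewer
import numpy as np,cv2,sys
f=[]
for i in range(4):
    c=viewer.capture("top");s=bot.read_state();f.append(np.r_[s["force"],s["moment"]])
R=s["tcp_rot"]
print(np.mean(f,0).round(3),s["position"],"psi",np.degrees(np.arctan2(R[1,0],R[0,0])),s["opening"],s["time_s"])
E
python3 f.py
```

```text
[-2.504 -0.722 12.587 -0.023  0.293  0.127] [0.49989432 0.20688905 0.05439155] psi 153.83510647996715 0.1803096981643316 7.8667
```

>>> servo_tool(
  targets=[
    {"offset": [0, 0, 0], "dr": [0, 0, 2.5]},
    {"offset": [0, 0, 0], "dr": [0, 0, 5]},
    {"offset": [0, 0, 0], "dr": [0, 0, 7.5]},
    {"offset": [0, 0, 0], "dr": [0, 0, 10]},
    {"offset": [0, 0, 0], "dr": [0, 0, 12.5]},
    {"offset": [0, 0, 0], "dr": [0, 0, 15]},
    {"offset": [0, 0, 0], "dr": [0, 0, 17.5]},
    {"offset": [0, 0, 0], "dr": [0, 0, 20]},
  ],
)

```text
time_s: 8.53
position: [0.5004, 0.2074, 0.0545]
tcp_rot: [[-0.691, 0.723, 0.003], [0.723, 0.691, 0.002], [-0.001, 0.003, -1.0]]
force: [-1.6, 0.7, 10.6]
opening: 0.185
grasp_force: 30.0
```

```bash
python3 f.py
python3 - <<'E'
from rig import viewer
import cv2,numpy as np
f=lambda x,k:cv2.resize(x,None,fx=k,fy=k,interpolation=cv2.INTER_CUBIC)
a=viewer.capture("top")["color"][226:286,260:325,::-1];b=viewer.capture("side")["color"][240:290,300:355,::-1]
A=f(a,6);B=f(b,7);B=cv2.copyMakeBorder(B,0,10,0,0,0);cv2.imwrite("pics/z2.png",np.hstack([A,B]))
E
```

```text
[-1.685  1.167 12.472  0.223  0.18   0.139] [0.50032197 0.20736787 0.05441686] psi 133.8063569144123 0.18173499160926998 8.7333
```

View pics/z2.png

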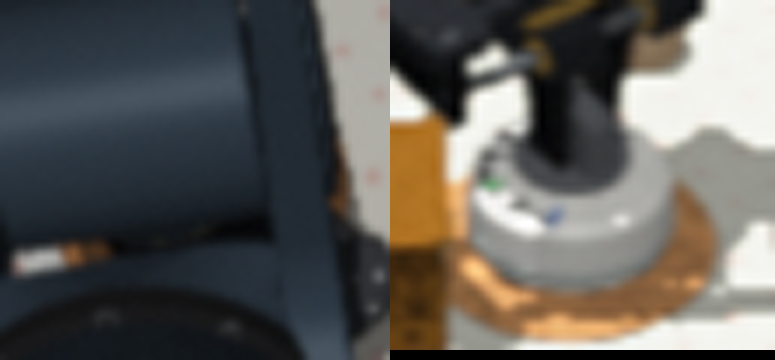

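The blue mark (553,213) and green mark (492,182) haven't moved in the side crop, so the body is holding still. I'll continue past the red mark.

>>> servo_tool(
  targets=[
    {"offset": [0, 0, 0.0001], "dr": [0, 0, 2.5]},
    {"offset": [0, 0, 0.0001], "dr": [0, 0, 5]},
    {"offset": [0, 0, 0.0001], "dr": [0, 0, 7.5]},
    {"offset": [0, 0, 0.0001], "dr": [0, 0, 10]},
    {"offset": [0, 0, 0.0001], "dr": [0, 0, 12.5]},
    {"offset": [0, 0, 0.0001], "dr": [0, 0, 15]},
    {"offset": [0, 0, 0.0001], "dr": [0, 0, 17.5]},
    {"offset": [0, 0, 0.0001], "dr": [0, 0, 20]},
    {"offset": [0, 0, 0.0001], "dr": [0, 0, 21]},
    {"offset": [0, 0, 0.0001], "dr": [0, 0, 21]},
    {"offset": [0, 0, 0.0001], "dr": [0, 0, 21]},
  ],
)

```text
time_s: 9.75
position: [0.501, 0.2077, 0.0545]
tcp_rot: [[-0.388, 0.922, 0.004], [0.922, 0.388, 0.002], [0.001, 0.005, -1.0]]
force: [-1.2, 1.8, 11.4]
opening: 0.18
grasp_force: 30.0
```

```bash
python3 f.py
```

```text
[-1.621  1.792 11.751  0.396  0.125  0.157] [0.50092746 0.20771913 0.05446356] psi 112.80483427000198 0.1831089830086676 9.95
```

>>> servo_tool(
  targets=[
    {"offset": [0, 0, 0.0001], "dr": [0, 0, 1]},
    {"offset": [0, 0, 0.0001], "dr": [0, 0, 2]},
    {"offset": [0, 0, 0.0001], "dr": [0, 0, 3]},
    {"offset": [0, 0, 0.0001], "dr": [0, 0, 3]},
    {"offset": [0, 0, 0.0001], "dr": [0, 0, 3]},
  ],
)

```text
time_s: 10.37
position: [0.501, 0.2078, 0.0544]
tcp_rot: [[-0.339, 0.941, 0.004], [0.941, 0.339, 0.002], [0.001, 0.005, -1.0]]
force: [-1.2, 1.7, 11.2]
opening: 0.178
grasp_force: 30.0
```

```bash
python3 f.py
```

```text
[-1.452  2.862 11.827  0.402  0.141  0.165] [0.50103709 0.20777432 0.0544338 ] psi 109.8071018458515 0.18004490560802083 10.5667
```

>>> servo_tool(
  targets=[
    {"offset": [0, 0, 0], "dr": [0, 0, -1.5]},
    {"offset": [0, 0, 0], "dr": [0, 0, -4]},
    {"offset": [0, 0, 0], "dr": [0, 0, -6.5]},
    {"offset": [0, 0, 0], "dr": [0, 0, -9]},
    {"offset": [0, 0, 0], "dr": [0, 0, -11.5]},
    {"offset": [0, 0, 0], "dr": [0, 0, -14]},
    {"offset": [0, 0, 0], "dr": [0, 0, -16.5]},
    {"offset": [0, 0, 0], "dr": [0, 0, -19]},
    {"offset": [0, 0, 0], "dr": [0, 0, -21.5]},
    {"offset": [0, 0, 0], "dr": [0, 0, -24]},
    {"offset": [0, 0, 0], "dr": [0, 0, -26.5]},
    {"offset": [0, 0, 0], "dr": [0, 0, -29]},
    {"offset": [0, 0, 0], "dr": [0, 0, -30]},
  ],
)

```text
time_s: 11.65
position: [0.5002, 0.2073, 0.0544]
tcp_rot: [[-0.764, 0.645, 0.002], [0.645, 0.764, 0.002], [-0.0, 0.003, -1.0]]
force: [-3.1, 0.3, 12.9]
opening: 0.182
grasp_force: 30.0
```

```bash
python3 f.py
```

```text
[-2.187 -0.076 13.17   0.092  0.27  -0.173] [0.50021716 0.20725621 0.05436178] psi 139.72820385188288 0.17775535795383926 11.85
```

Steady, with force at 13 N. Next is another 64°, to psi 204, in two calls.

>>> servo_tool(
  targets=[
    {"offset": [0, 0, 0], "dr": [0, 0, -2.5]},
    {"offset": [0, 0, 0], "dr": [0, 0, -5]},
    {"offset": [0, 0, 0], "dr": [0, 0, -7.5]},
    {"offset": [0, 0, 0], "dr": [0, 0, -10]},
    {"offset": [0, 0, 0], "dr": [0, 0, -12.5]},
    {"offset": [0, 0, 0], "dr": [0, 0, -15]},
    {"offset": [0, 0, 0], "dr": [0, 0, -17.5]},
    {"offset": [0, 0, 0], "dr": [0, 0, -20]},
    {"offset": [0, 0, 0], "dr": [0, 0, -22.5]},
    {"offset": [0, 0, 0], "dr": [0, 0, -25]},
    {"offset": [0, 0, 0], "dr": [0, 0, -27.5]},
    {"offset": [0, 0, 0], "dr": [0, 0, -30]},
    {"offset": [0, 0, 0], "dr": [0, 0, -32]},
    {"offset": [0, 0, 0], "dr": [0, 0, -32]},
  ],
)

```text
time_s: 13.02
position: [0.4997, 0.2064, 0.0543]
tcp_rot: [[-0.99, 0.142, 0.001], [0.142, 0.99, 0.0], [-0.001, 0.001, -1.0]]
force: [-2.4, -3.2, 14.1]
opening: 0.181
grasp_force: 30.0
```

```bash
python3 f.py
```

```text
[-2.571 -2.724 14.133 -0.379  0.324 -0.115] [0.49973429 0.2063732  0.05430466] psi 171.77422037911546 0.1814107875836947 13.2167
```

>>> servo_tool(
  targets=[
    {"offset": [0, 0, -0.0001], "dr": [0, 0, -2.5]},
    {"offset": [0, 0, -0.0002], "dr": [0, 0, -5]},
    {"offset": [0, 0, -0.0002], "dr": [0, 0, -7.5]},
    {"offset": [0, 0, -0.0002], "dr": [0, 0, -10]},
    {"offset": [0, 0, -0.0002], "dr": [0, 0, -12.5]},
    {"offset": [0, 0, -0.0002], "dr": [0, 0, -15]},
    {"offset": [0, 0, -0.0002], "dr": [0, 0, -17.5]},
    {"offset": [0, 0, -0.0002], "dr": [0, 0, -20]},
    {"offset": [0, 0, -0.0002], "dr": [0, 0, -22.5]},
    {"offset": [0, 0, -0.0002], "dr": [0, 0, -25]},
    {"offset": [0, 0, -0.0002], "dr": [0, 0, -27.5]},
    {"offset": [0, 0, -0.0002], "dr": [0, 0, -30]},
    {"offset": [0, 0, -0.0002], "dr": [0, 0, -32.5]},
    {"offset": [0, 0, -0.0002], "dr": [0, 0, -35]},
    {"offset": [0, 0, -0.0002], "dr": [0, 0, -36]},
    {"offset": [0, 0, -0.0002], "dr": [0, 0, -36]},
  ],
)

```text
time_s: 14.55
position: [0.5, 0.2057, 0.0544]
tcp_rot: [[-0.884, -0.467, 0.001], [-0.467, 0.884, -0.001], [-0.001, -0.001, -1.0]]
force: [-2.0, -5.6, 13.6]
opening: 0.186
grasp_force: 30.0
```

```bash
python3 f.py
```

```text
[-1.918 -5.098 12.813 -0.835  0.199 -0.163] [0.50001654 0.20565665 0.05437755] psi -152.20254546462698 0.1822274730111677 14.75
```

>>> servo_tool(
  targets=[
    {"offset": [0, 0, 0], "dr": [0, 0, 0]},
    {"offset": [0, 0, 0], "dr": [0, 0, 0]},
    {"offset": [0, 0, 0], "dr": [0, 0, 0]},
    {"offset": [0, 0, 0], "dr": [0, 0, 0]},
    {"offset": [0, 0, -0.02], "dr": [0, 0, 0]},
    {"offset": [0, 0, -0.05], "dr": [0, 0, 0]},
    {"offset": [0, 0, -0.09], "dr": [0, 0, 0]},
    {"offset": [0, 0, -0.13], "dr": [0, 0, 0]},
    {"offset": [0, 0, -0.17], "dr": [0, 0, 0]},
    {"offset": [0, 0, -0.2], "dr": [0, 0, 0]},
    {"offset": [0, 0, -0.2], "dr": [0, 0, 0]},
  ],
  gripper=0,
)

```text
time_s: 15.67
position: [0.5034, 0.2075, 0.2593]
tcp_rot: [[-0.884, -0.467, 0.013], [-0.467, 0.884, 0.003], [-0.013, -0.004, -1.0]]
force: [0.5, 0.2, 0.8]
opening: 0.503
grasp_force: 0.0
```

>>> servo_tool(
  targets=[
    {"offset": [0.13, -0.25, 0], "dr": [0, 0, 0]},
    {"offset": [0.13, -0.25, 0], "dr": [0, 0, 0]},
    {"offset": [0.13, -0.25, 0], "dr": [0, 0, 0]},
    {"offset": [0.13, -0.25, 0], "dr": [0, 0, 0]},
    {"offset": [0.13, -0.25, 0], "dr": [0, 0, 0]},
    {"offset": [0.13, -0.25, 0], "dr": [0, 0, 0]},
    {"offset": [0.13, -0.25, 0], "dr": [0, 0, 0]},
    {"offset": [0.13, -0.25, 0], "dr": [0, 0, 0]},
    {"offset": [0.13, -0.25, 0], "dr": [0, 0, 0]},
  ],
)

```text
time_s: 16.42
position: [0.5006, -0.0768, 0.2516]
tcp_rot: [[-0.886, -0.463, -0.002], [-0.463, 0.886, 0.001], [0.001, 0.002, -1.0]]
force: [-0.9, -0.2, -1.5]
opening: 0.496
grasp_force: 0.0
```

Run:
```python
from rig import viewer
import cv2,numpy as np
a=np.mean([viewer.capture("top")["color"].astype(float) for _ in range(3)],0)[231:283,264:322,::-1].astype(np.uint8)
cv2.imwrite("pics/z3.png",cv2.resize(a,None,fx=10,fy=10,interpolation=cv2.INTER_CUBIC))
```

```text
(no output)
```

View pics/z3.png

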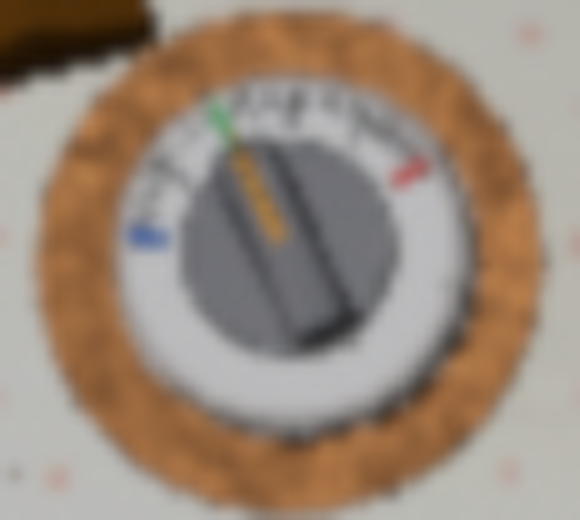

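The orange end points at the green mark. Marks: blue (148,237), green (222,122), red (409,172). The stripe runs from (238,152) to (280,242). I'll put a number on the angle.

Run:
```python
from rig import viewer
import cv2,numpy as np
from h import *
from scipy.optimize import least_squares
c=viewer.capture("top"); I=cv2.imread("pics/z3.png"); H=cv2.cvtColor(I,cv2.COLOR_BGR2HSV)
P=lambda x,y,z:ray(c,264+(x+.5)/10-.5,231+(y+.5)/10-.5,z)[:2]
def pick(lo,hi,x0,x1,y0,y1):
    m=cv2.inRange(H,lo,hi); k=np.zeros_like(m); k[y0:y1,x0:x1]=m[y0:y1,x0:x1]; return cv2.findNonZero(k)[:,0,:].astype(float)
b=pick((100,80,0),(130,255,255),110,190,200,270).mean(0)
g=pick((40,60,0),(85,255,255),195,250,90,150).mean(0)
r=pick((0,80,0),(8,255,255),380,440,140,200).mean(0)
r2=pick((165,80,0),(180,255,255),380,440,140,200).mean(0)
o=pick((10,90,0),(25,255,255),225,300,145,255)
print(b,g,r,r2,o.mean(0),len(o))
M=np.array([P(*b,.042),P(*g,.042),P(*((r+r2)/2),.042)])
mod=lambda p:p[:2]+p[2]*np.c_[np.cos(p[3]-np.array([0,1,2.5])),np.sin(p[3]-np.array([0,1,2.5]))]
q=least_squares(lambda p:(mod(p)-M).ravel(),[.5,.2,.04,1.2]).x; print(q)
W=np.array([P(*x,.083) for x in o]); m=W.mean(0); d=np.linalg.svd(W-m,full_matrices=False)[2][0]; d*=np.sign(d[0])
e=m-q[:2]
print("stripe dir val",q[3]-np.arctan2(d[1],d[0]),"radial val",q[3]-np.arctan2(e[1],e[0]),"r",np.linalg.norm(e))
```

```text
Traceback (most recent call last):
TypeError: 'NoneType' object is not subscriptable
```

Run:
```python
from rig import viewer
import cv2,numpy as np
from h import *
from scipy.optimize import least_squares
c=viewer.capture("top"); I=cv2.imread("pics/z3.png"); H=cv2.cvtColor(I,cv2.COLOR_BGR2HSV)
P=lambda x,y,z:ray(c,264+(x+.5)/10-.5,231+(y+.5)/10-.5,z)[:2]
def pick(lo,hi,x0,x1,y0,y1):
    m=cv2.inRange(H,lo,hi); k=np.zeros_like(m); k[y0:y1,x0:x1]=m[y0:y1,x0:x1]; return cv2.findNonZero(k)[:,0,:].astype(float)
b=pick((100,60,0),(130,255,255),110,190,200,270).mean(0)
g=pick((40,50,0),(85,255,255),195,250,90,150).mean(0)
H2=H.copy(); H[:,:,0]=(H[:,:,0]+20)%180
r=pick((0,80,0),(30,255,255),380,440,140,200).mean(0); H=H2
o=pick((8,80,0),(28,255,255),225,300,145,255)
print(b,g,r,o.mean(0),len(o))
M=np.array([P(*b,.042),P(*g,.042),P(*r,.042)])
mod=lambda p:p[:2]+p[2]*np.c_[np.cos(p[3]-np.array([0,1,2.5])),np.sin(p[3]-np.array([0,1,2.5]))]
f=least_squares(lambda p:(mod(p)-M).ravel(),[.5,.2,.04,1.2]);q=f.x; print(q,f.cost)
W=np.array([P(*x,.083) for x in o]); m=W.mean(0); d=np.linalg.svd(W-m,full_matrices=False)[2][0]; d*=np.sign(d[0])
e=m-q[:2]
print("stripe dir",q[3]-np.arctan2(d[1],d[0]),"radial",q[3]-np.arctan2(e[1],e[0]),"r",np.linalg.norm(e),"bar deg",np.degrees(np.arctan2(d[1],d[0])))
```

```text
[146.43140794 236.5631769 ] [220.69142857 120.54857143] [411.1374269  171.09649123] [258.38647343 195.81535158] 1863
[0.50182345 0.20796686 0.03601692 1.52027833] 9.174195951395063e-08
stripe dir 1.0450528162124477 radial 1.0305459247440307 r 0.010544708592932701 bar deg 27.228416028489047
```

```bash
cat > m.py <<'E'
from rig import viewer
import cv2,numpy as np
from h import *
from scipy.optimize import least_squares
def meas(c,img,zt):
    I=cv2.resize(img[231:283,264:322],None,fx=10,fy=10,interpolation=cv2.INTER_CUBIC); H0=cv2.cvtColor(I,cv2.COLOR_BGR2HSV)
    P=lambda x,y,z:ray(c,264+(x+.5)/10-.5,231+(y+.5)/10-.5,z)[:2]
    H=H0.astype(int); h=(H[:,:,0]+20)%180; S=H[:,:,1]
    def cen(lo,hi,x0,x1,y0,y1):   # saturation-weighted centroid
        w=np.where((h>=lo)&(h<=hi),np.clip(S-35,0,None),0)[y0:y1,x0:x1]; Y,X=np.mgrid[y0:y1,x0:x1]
        return np.array([(w*X).sum(),(w*Y).sum()])/w.sum()
    M=np.array([P(*cen(115,155,110,190,200,270),.042),P(*cen(55,110,195,250,90,150),.042),P(*cen(0,28,380,440,140,200),.042)])
    mod=lambda p:p[:2]+p[2]*np.c_[np.cos(p[3]-np.array([0,1,2.5])),np.sin(p[3]-np.array([0,1,2.5]))]
    f=least_squares(lambda p:(mod(p)-M).ravel(),[.5,.2,.04,1.2])
    m=((h>=28)&(h<=48)&(S>80)); m[:145]=0;m[255:]=0;m[:,:215]=0;m[:,350:]=0
    o=np.argwhere(m)[:,::-1]; W=np.array([P(*x,zt) for x in o]); d=np.linalg.svd(W-W.mean(0),full_matrices=False)[2][0]; d*=np.sign(d[0])
    a=np.arctan2(d[1],d[0]); return f.x.round(4),f.cost,"bar",np.degrees(a).round(2),"val",(f.x[3]-a).round(3),len(o)
E
python3 - <<'E'
from m import *
c=viewer.capture("top")
print(meas(c,cv2.imread("pics/top0.png"),.0865))
for i in range(2): print(meas(viewer.capture("top"),np.ascontiguousarray(viewer.capture("top")["color"][:,:,::-1]),.083))
E
```

```text
(array([0.5016, 0.2057, 0.036 , 1.491 ]), np.float64(1.5402908512573927e-08), 'bar', np.float64(-18.47), 'val', np.float64(1.813), 1968)
(array([0.5017, 0.208 , 0.0359, 1.5195]), np.float64(3.949550876160985e-09), 'bar', np.float64(27.33), 'val', np.float64(1.043), 1836)
(array([0.5018, 0.208 , 0.0359, 1.5197]), np.float64(1.0144102908688058e-08), 'bar', np.float64(27.33), 'val', np.float64(1.043), 1829)
```

The body slid 2 mm and turned 1.6°, both well within limits. The knob reads about 1.04, too close to the 1.06 limit, so I'll regrip and take off about 2.3°.

>>> servo_tool(
  targets=[
    {"offset": [-0.133, 0.252, 0], "dr": [0, 0, 0]},
    {"offset": [-0.133, 0.252, 0], "dr": [0, 0, 0]},
    {"offset": [-0.133, 0.252, 0], "dr": [0, 0, 0]},
    {"offset": [-0.133, 0.252, 0], "dr": [0, 0, 0]},
    {"offset": [-0.133, 0.252, 0], "dr": [0, 0, 0]},
    {"offset": [-0.133, 0.252, 0], "dr": [0, 0, 0]},
    {"offset": [-0.133, 0.252, 0], "dr": [0, 0, 0]},
    {"offset": [-0.133, 0.252, 0], "dr": [0, 0, 0]},
    {"offset": [-0.133, 0.252, 0.04], "dr": [0, 0, 0]},
    {"offset": [-0.133, 0.252, 0.08], "dr": [0, 0, 0]},
    {"offset": [-0.133, 0.252, 0.12], "dr": [0, 0, 0]},
    {"offset": [-0.133, 0.252, 0.12], "dr": [0, 0, 0]},
    {"offset": [-0.133, 0.252, 0.12], "dr": [0, 0, 0]},
    {"offset": [-0.133, 0.252, 0.12], "dr": [0, 0, 0]},
    {"offset": [-0.133, 0.252, 0.12], "dr": [0, 0, 0]},
  ],
)

```text
time_s: 18.17
position: [0.5035, 0.2096, 0.1358]
tcp_rot: [[-0.885, -0.466, 0.006], [-0.466, 0.885, 0.001], [-0.006, -0.002, -1.0]]
force: [0.7, 0.0, -0.6]
opening: 0.503
grasp_force: 0.0
```

>>> servo_tool(
  targets=[
    {"offset": [0.003, -0.0018, 0.02], "dr": [0, 0, 0]},
    {"offset": [0.003, -0.0018, 0.04], "dr": [0, 0, 0]},
    {"offset": [0.003, -0.0018, 0.06], "dr": [0, 0, 0]},
    {"offset": [0.003, -0.0018, 0.072], "dr": [0, 0, 0]},
    {"offset": [0.003, -0.0018, 0.077], "dr": [0, 0, 0]},
    {"offset": [0.003, -0.0018, 0.078], "dr": [0, 0, 0]},
    {"offset": [0.003, -0.0018, 0.078], "dr": [0, 0, 0]},
    {"offset": [0.003, -0.0018, 0.078], "dr": [0, 0, 0]},
  ],
)

```text
time_s: 18.83
position: [0.5008, 0.2067, 0.0566]
tcp_rot: [[-0.884, -0.467, 0.003], [-0.467, 0.884, 0.001], [-0.003, -0.001, -1.0]]
force: [0.0, 0.5, -0.7]
opening: 0.499
grasp_force: 0.0
```

>>> servo_tool(
  targets=[
    {"offset": [0, 0, 0], "dr": [0, 0, 0]},
    {"offset": [0, 0, 0], "dr": [0, 0, 0]},
    {"offset": [0, 0, 0], "dr": [0, 0, 0]},
    {"offset": [0, 0, 0], "dr": [0, 0, 0]},
    {"offset": [0, 0, 0], "dr": [0, 0, 0]},
    {"offset": [0, 0, 0.0003], "dr": [0, 0, 0]},
    {"offset": [0, 0, 0.0006], "dr": [0, 0, 0]},
    {"offset": [0, 0, 0.0006], "dr": [0, 0, 0]},
    {"offset": [0, 0, 0.0006], "dr": [0, 0, 0]},
  ],
  gripper=1,
)

```text
time_s: 19.58
position: [0.4998, 0.2064, 0.0547]
tcp_rot: [[-0.884, -0.467, 0.001], [-0.467, 0.884, -0.0], [-0.001, -0.0, -1.0]]
force: [0.8, -1.1, 4.2]
opening: 0.18
grasp_force: 30.0
```

```bash
python3 f.py
```

```text
[-0.518 -1.47   5.13  -0.046 -0.117  0.04 ] [0.49980106 0.20641556 0.05468019] psi -152.18291480959252 0.18019324867243874 19.7833
```

>>> servo_tool(
  targets=[
    {"offset": [0, 0, 0.0003], "dr": [0, 0, 0]},
    {"offset": [0, 0, 0.0006], "dr": [0, 0, 0]},
    {"offset": [0, 0, 0.0009], "dr": [0, 0, 0]},
    {"offset": [0, 0, 0.0009], "dr": [0, 0, 0]},
    {"offset": [0, 0, 0.0009], "dr": [0, 0, 0]},
  ],
)

```text
time_s: 20.2
position: [0.4998, 0.2064, 0.0544]
tcp_rot: [[-0.884, -0.467, 0.001], [-0.467, 0.884, 0.0], [-0.001, -0.0, -1.0]]
force: [-0.6, -2.0, 9.6]
opening: 0.176
grasp_force: 30.0
```

```bash
python3 f.py
```

```text
[-0.927 -1.577  9.72  -0.114  0.042  0.045] [0.49984291 0.20639902 0.05437646] psi -152.17417505546265 0.1817842345230465 20.4
```

>>> servo_tool(
  targets=[
    {"offset": [0, 0, 0.0002], "dr": [0, 0, 0]},
    {"offset": [0, 0, 0.0004], "dr": [0, 0, 0]},
    {"offset": [0, 0, 0.0004], "dr": [0, 0, -0.9]},
    {"offset": [0, 0, 0.0004], "dr": [0, 0, -1.8]},
    {"offset": [0, 0, 0.0004], "dr": [0, 0, -2.7]},
    {"offset": [0, 0, 0.0004], "dr": [0, 0, -2.7]},
    {"offset": [0, 0, 0.0004], "dr": [0, 0, -2.7]},
  ],
)

```text
time_s: 20.98
position: [0.4998, 0.2064, 0.0542]
tcp_rot: [[-0.862, -0.507, 0.001], [-0.507, 0.862, 0.0], [-0.001, -0.0, -1.0]]
force: [-1.9, -2.2, 11.4]
opening: 0.181
grasp_force: 30.0
```

```bash
python3 f.py
```

```text
[-1.047 -1.514 11.775 -0.184  0.098 -0.163] [0.49985765 0.20635824 0.05424926] psi -149.5375015523412 0.181825568957287 21.1833
```

>>> servo_tool(
  targets=[
    {"offset": [0, 0, 0], "dr": [0, 0, 0]},
    {"offset": [0, 0, 0], "dr": [0, 0, 0]},
    {"offset": [0, 0, 0], "dr": [0, 0, 0]},
    {"offset": [0, 0, 0], "dr": [0, 0, 0]},
    {"offset": [0, 0, -0.02], "dr": [0, 0, 0]},
    {"offset": [0, 0, -0.05], "dr": [0, 0, 0]},
    {"offset": [0, 0, -0.09], "dr": [0, 0, 0]},
    {"offset": [0, 0, -0.13], "dr": [0, 0, 0]},
    {"offset": [0, 0, -0.17], "dr": [0, 0, 0]},
    {"offset": [0.13, -0.25, -0.2], "dr": [0, 0, 0]},
    {"offset": [0.13, -0.25, -0.2], "dr": [0, 0, 0]},
    {"offset": [0.13, -0.25, -0.2], "dr": [0, 0, 0]},
    {"offset": [0.13, -0.25, -0.2], "dr": [0, 0, 0]},
    {"offset": [0.13, -0.25, -0.2], "dr": [0, 0, 0]},
    {"offset": [0.13, -0.25, -0.2], "dr": [0, 0, 0]},
    {"offset": [0.13, -0.25, -0.2], "dr": [0, 0, 0]},
    {"offset": [0.13, -0.25, -0.2], "dr": [0, 0, 0]},
    {"offset": [0.13, -0.25, -0.2], "dr": [0, 0, 0]},
  ],
  gripper=0,
)

```text
time_s: 22.68
position: [0.5141, -0.0765, 0.2524]
tcp_rot: [[-0.864, -0.504, -0.001], [-0.504, 0.864, 0.001], [0.001, 0.001, -1.0]]
force: [0.1, 0.1, -0.3]
opening: 0.501
grasp_force: 0.0
```

Run:
```python
from m import *
c=viewer.capture("top"); I=np.ascontiguousarray(c["color"][:,:,::-1])
for i in range(2): print(meas(c,np.ascontiguousarray(viewer.capture("top")["color"][:,:,::-1]),.083))
cv2.imwrite("pics/z4.png",cv2.resize(I[200:300,130:430],None,fx=2.6,fy=2.6,interpolation=cv2.INTER_CUBIC))
```

```text
(array([0.5015, 0.2084, 0.036 , 1.5398]), np.float64(3.1838287053351016e-07), 'bar', np.float64(28.61), 'val', np.float64(1.04), 1987)
(array([0.5015, 0.2084, 0.036 , 1.5396]), np.float64(3.1133964311016856e-07), 'bar', np.float64(28.63), 'val', np.float64(1.04), 1981)
```

View pics/z4.png

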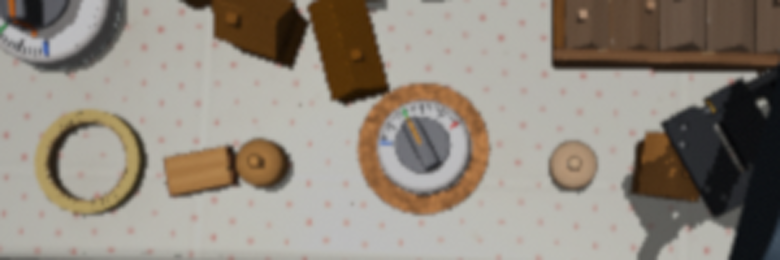

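Bystanders are undisturbed. The mark fit has a larger residual now, so I'll register the images on the drum annulus and on the knob for a sounder angle.

Run:
```python
from m import *
c=viewer.capture("top"); J=np.ascontiguousarray(c["color"][:,:,::-1])
up=lambda I:cv2.resize(I[231:283,264:322],None,fx=10,fy=10,interpolation=cv2.INTER_CUBIC)
A=up(cv2.imread("pics/top0.png"));B=cv2.imread("pics/z3.png");C=up(J)
cv2.imwrite("pics/z5.png",np.hstack([B,C])[:, :] if False else cv2.resize(np.hstack([B,C]),(800,359)))
Y,X=np.mgrid[:520,:580]
def px(x,y,z): p=proj(c,np.array([x,y,z])); return (p-[264,231]+.5)*10-.5
p=px(.5017,.2075,.042); r=np.hypot(X-p[0],Y-p[1]); s=abs(px(.5017,.2535,.042)[0]-p[0])/46
print("scale px/mm",s,p)
ann=((r>30*s)&(r<43*s)).astype(np.uint8)*255
k=px(.5017,.2075,.083); kn=(np.hypot(X-k[0],Y-k[1])<24*s).astype(np.uint8)*255
def ecc(T,I,m,a0):
    W=cv2.getRotationMatrix2D(tuple(p),a0,1).astype(np.float32); W=cv2.invertAffineTransform(W).astype(np.float32)
    best=cv2.findTransformECC(cv2.cvtColor(T,6),cv2.cvtColor(I,6),W,cv2.MOTION_EUCLIDEAN,(3,300,1e-7),m,5)
    w=best[1]; q=w@np.r_[p,1]-p; return best[0],"rot cw-in-image deg",np.degrees(np.arctan2(w[1,0],w[0,0])),"shift mm",q/s
print("body A->B",ecc(A,B,ann,0));print("body B->C",ecc(B,C,ann,0));print("body A->C",ecc(A,C,ann,0))
print("knob B->C",ecc(B,C,kn,0))
```

```text
scale px/mm 3.9966215086692576 [290.8659359  247.94604429]
body A->B (0.909922340779853, 'rot cw-in-image deg', np.float32(-2.1811059), 'shift mm', array([-1.50411199, -0.22179849]))
body B->C (0.9252699672213883, 'rot cw-in-image deg', np.float32(-1.1937673), 'shift mm', array([-0.87788041, -0.04426744]))
body A->C (0.929522926691876, 'rot cw-in-image deg', np.float32(-3.679254), 'shift mm', array([-2.37871419, -0.12657608]))
knob B->C (0.967243162416256, 'rot cw-in-image deg', np.float32(-2.8120358), 'shift mm', array([-0.62523958,  0.32490492]))
```

View pics/z5.png

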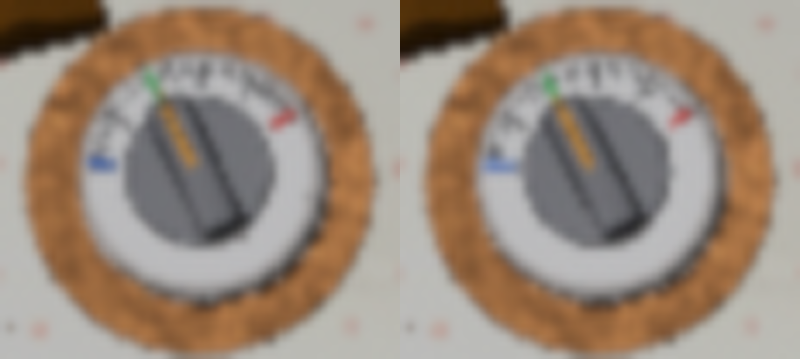

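>>> servo_tool(
  targets=[
    {"offset": [-0.134, 0.251, 0], "dr": [0, 0, 0]},
    {"offset": [-0.134, 0.251, 0], "dr": [0, 0, 0]},
    {"offset": [-0.134, 0.251, 0], "dr": [0, 0, 0]},
    {"offset": [-0.134, 0.251, 0], "dr": [0, 0, 0]},
    {"offset": [-0.134, 0.251, 0], "dr": [0, 0, 0]},
    {"offset": [-0.134, 0.251, 0], "dr": [0, 0, 0]},
    {"offset": [-0.134, 0.251, 0], "dr": [0, 0, 0]},
    {"offset": [-0.134, 0.251, 0], "dr": [0, 0, 0]},
    {"offset": [-0.134, 0.251, 0.04], "dr": [0, 0, 0]},
    {"offset": [-0.134, 0.251, 0.08], "dr": [0, 0, 0]},
    {"offset": [-0.134, 0.251, 0.12], "dr": [0, 0, 0]},
    {"offset": [-0.134, 0.251, 0.12], "dr": [0, 0, 0]},
    {"offset": [-0.134, 0.251, 0.12], "dr": [0, 0, 0]},
    {"offset": [-0.134, 0.251, 0.12], "dr": [0, 0, 0]},
    {"offset": [-0.134, 0.251, 0.12], "dr": [0, 0, 0]},
  ],
)

```text
time_s: 24.13
position: [0.5044, 0.2098, 0.1359]
tcp_rot: [[-0.861, -0.508, 0.006], [-0.508, 0.861, 0.001], [-0.005, -0.002, -1.0]]
force: [0.2, 0.3, -0.1]
opening: 0.502
grasp_force: 0.0
```

>>> servo_tool(
  targets=[
    {"offset": [0.004, -0.0013, 0.02], "dr": [0, 0, 0]},
    {"offset": [0.004, -0.0013, 0.04], "dr": [0, 0, 0]},
    {"offset": [0.004, -0.0013, 0.06], "dr": [0, 0, 0]},
    {"offset": [0.004, -0.0013, 0.072], "dr": [0, 0, 0]},
    {"offset": [0.004, -0.0013, 0.077], "dr": [0, 0, 0]},
    {"offset": [0.004, -0.0013, 0.078], "dr": [0, 0, 0]},
    {"offset": [0.004, -0.0013, 0.078], "dr": [0, 0, 0]},
    {"offset": [0.004, -0.0013, 0.078], "dr": [0, 0, 0]},
    {"offset": [0.004, -0.0013, 0.078], "dr": [0, 0, 0]},
    {"offset": [0.004, -0.0013, 0.078], "dr": [0, 0, 0]},
  ],
)

```text
time_s: 24.97
position: [0.5003, 0.2063, 0.0561]
tcp_rot: [[-0.862, -0.508, 0.002], [-0.508, 0.862, 0.0], [-0.002, -0.001, -1.0]]
force: [-0.5, 0.1, -0.6]
opening: 0.497
grasp_force: 0.0
```

>>> servo_tool(
  targets=[
    {"offset": [0, 0, 0], "dr": [0, 0, 0]},
    {"offset": [0, 0, 0], "dr": [0, 0, 0]},
    {"offset": [0, 0, 0], "dr": [0, 0, 0]},
    {"offset": [0, 0, 0], "dr": [0, 0, 0]},
    {"offset": [0, 0, 0], "dr": [0, 0, 0]},
    {"offset": [0, 0, 0.0003], "dr": [0, 0, 0]},
    {"offset": [0, 0, 0.0006], "dr": [0, 0, 0]},
    {"offset": [0, 0, 0.0006], "dr": [0, 0, 0]},
    {"offset": [0, 0, 0.0006], "dr": [0, 0, 0]},
  ],
  gripper=1,
)

```text
time_s: 25.72
position: [0.4996, 0.2062, 0.0547]
tcp_rot: [[-0.862, -0.508, 0.0], [-0.508, 0.862, 0.0], [-0.0, -0.0, -1.0]]
force: [-0.4, -0.4, 3.3]
opening: 0.181
grasp_force: 30.0
```

```bash
python3 f.py
```

```text
[-1.229e+00 -6.020e-01  4.518e+00  6.200e-02  5.300e-02 -1.000e-03] [0.4996019  0.206177   0.05469737] psi -149.4863811035991 0.17793095431127617 25.9167
```

>>> servo_tool(
  targets=[
    {"offset": [0, 0, 0.0003], "dr": [0, 0, 0]},
    {"offset": [0, 0, 0.0006], "dr": [0, 0, 0]},
    {"offset": [0, 0, 0.0009], "dr": [0, 0, 0]},
    {"offset": [0, 0, 0.0013], "dr": [0, 0, 0]},
    {"offset": [0, 0, 0.0013], "dr": [0, 0, 0]},
    {"offset": [0, 0, 0.0013], "dr": [0, 0, 0]},
  ],
)

```text
time_s: 26.42
position: [0.4997, 0.2062, 0.0543]
tcp_rot: [[-0.861, -0.508, 0.001], [-0.508, 0.861, 0.0], [-0.0, -0.0, -1.0]]
force: [-2.3, -0.0, 11.8]
opening: 0.179
grasp_force: 30.0
```

```bash
python3 f.py
```

```text
[-2.336 -0.319 11.808  0.014  0.307  0.   ] [0.49964813 0.20617782 0.05423383] psi -149.48495572985868 0.17976182416262948 26.6167
```

>>> servo_tool(
  targets=[
    {"offset": [0, 0, 0.0002], "dr": [0, 0, -0.6]},
    {"offset": [0, 0, 0.0002], "dr": [0, 0, -1.2]},
    {"offset": [0, 0, 0.0002], "dr": [0, 0, -1.9]},
    {"offset": [0, 0, 0.0002], "dr": [0, 0, -1.9]},
    {"offset": [0, 0, 0.0002], "dr": [0, 0, -1.9]},
  ],
)

```text
time_s: 27.03
position: [0.4997, 0.2062, 0.0542]
tcp_rot: [[-0.845, -0.535, 0.001], [-0.535, 0.845, 0.0], [-0.001, -0.0, -1.0]]
force: [-2.4, -1.0, 11.7]
opening: 0.179
grasp_force: 30.0
```

```bash
python3 f.py
```

```text
[-2.286 -1.132 12.722 -0.059  0.339 -0.162] [0.49972235 0.20614131 0.05417695] psi -147.63747006279894 0.18404776149346694 27.2333
```

>>> servo_tool(
  targets=[
    {"offset": [0, 0, 0], "dr": [0, 0, 0]},
    {"offset": [0, 0, 0], "dr": [0, 0, 0]},
    {"offset": [0, 0, 0], "dr": [0, 0, 0]},
    {"offset": [0, 0, 0], "dr": [0, 0, 0]},
    {"offset": [0, 0, -0.02], "dr": [0, 0, 0]},
    {"offset": [0, 0, -0.05], "dr": [0, 0, 0]},
    {"offset": [0, 0, -0.09], "dr": [0, 0, 0]},
    {"offset": [0, 0, -0.13], "dr": [0, 0, 0]},
    {"offset": [0, 0, -0.17], "dr": [0, 0, 0]},
    {"offset": [0.14, -0.24, -0.2], "dr": [0, 0, 0]},
    {"offset": [0.14, -0.24, -0.2], "dr": [0, 0, 0]},
    {"offset": [0.14, -0.24, -0.2], "dr": [0, 0, 0]},
    {"offset": [0.14, -0.24, -0.2], "dr": [0, 0, 0]},
    {"offset": [0.14, -0.24, -0.2], "dr": [0, 0, 0]},
    {"offset": [0.14, -0.24, -0.2], "dr": [0, 0, 0]},
    {"offset": [0.14, -0.24, -0.2], "dr": [0, 0, 0]},
    {"offset": [0.14, -0.24, -0.2], "dr": [0, 0, 0]},
    {"offset": [0.14, -0.24, -0.2], "dr": [0, 0, 0]},
  ],
  gripper=0,
)

```text
time_s: 28.73
position: [0.5098, -0.0729, 0.2523]
tcp_rot: [[-0.846, -0.533, -0.001], [-0.533, 0.846, 0.001], [0.0, 0.001, -1.0]]
force: [0.4, 0.9, 0.3]
opening: 0.5
grasp_force: 0.0
```

Run:
```python
from m import *
c=viewer.capture("top"); J=np.ascontiguousarray(c["color"][:,:,::-1])
print(meas(c,J,.083))
cv2.imwrite("pics/z6.png",cv2.resize(J[231:283,264:322],None,fx=10,fy=10,interpolation=cv2.INTER_CUBIC))
```

```text
(array([0.5014, 0.2085, 0.0357, 1.5471]), np.float64(6.143605982638052e-08), 'bar', np.float64(31.85), 'val', np.float64(0.991), 1991)
```

View pics/z6.png

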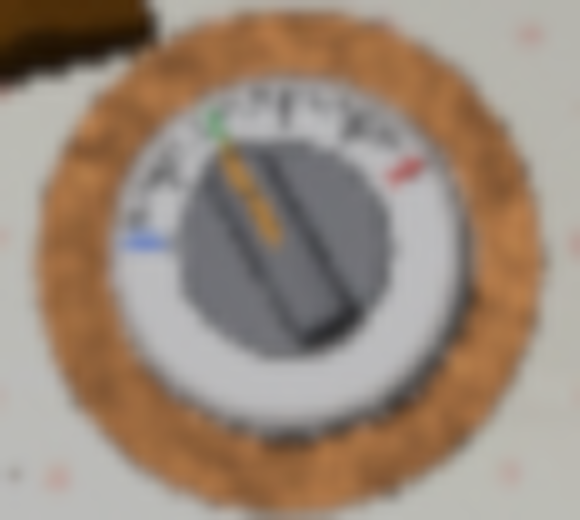

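The orange stripe (228,145 to 275,245) now lines up with the green mark (215,122), at about 0.99 rad. The gripper is clear of everything, so I'll hand in.

```bash
python3 -c "
from rig import ticket
print(ticket.hand_in())"
```

```text
the job is handed in; nothing more can be done
None
```

Handed in: I pushed the knob home, turned it past red (about 2.7 rad by the gripper's angle) and back to green (about 0.99 rad in the last picture); push peaked near 14 N, the body shifted about 3 mm and turned about 3°, and I saw no bystander moved (no verdict was returned).

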